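Turn the sample carousel to the reader and start the reading

TASK

Push on the bare arms of the sample carousel with a fingertip, either way round, until the tall vial stands centred in front of the reader's dark slit, and then press the start key on top of the reader fully down and let it come back up. The vials ride round in their pockets: do not touch them or lift them out, do not press the key before the tall vial is in place, and leave everything else on the bench where it stands.

Things in the scene. Friction and masses are not known exactly. Their poses are not given: they have to be found in the camera images.
- analyser: White bench analyser, fixed. Origin on the bench below the carousel's axis; its +x points from there to the reader head, +y to the left of that, z up. A grey foot 12 mm high lies under the carousel. The reader head is a white box, front face 125 mm along +x, 180 mm wide, flat top 85 mm above the bench; a slanted screen rises from it at 185 to 245 mm along +x, up to 145 mm high.
- read_spot (a point): Where the tall vial's axis must stand: 100 mm along the analyser's +x from the carousel axis, straight in front of the vertical black slit (12 mm wide) in the middle of the reader's front face (a thin black rib on its top points to it), at the height of the pocket floors (36 mm above the bench).
- carousel: Aluminium carousel with four level arms at right angles, along its own +x, +y, -x, -y. Origin on its vertical axis, 30 mm above the bench. Hub radius 22 mm, top 58 mm above the bench. Each arm is a bar 14 mm wide, 34 to 50 mm above the bench, bare from 22 to 83 mm from the axis, ending in a grey round pocket (outer radius 17 mm, centre 100 mm from the axis, rim 58 mm above the bench).
- carousel_hub (a point): Centre of the hub's top, on the axis, 58 mm above the bench. The carousel turns either way without end stops; friction about 0.07 N m, so 1 to 2 N on an arm turns it; it stays where it is left and does not coast. Between the arms all is open down to the 12 mm foot, apart from a bearing of radius 24 mm round the axis.
- tall_vial: The sample: the taller of the vials on the carousel, glass with a white cap, 24 mm in diameter and 72 mm tall, loose in one of the four pockets with 1.7 mm of play all round, its top 108 mm above the bench. Origin at the centre of its underside.
- short_vial_1: Short vial of the same kind, 24 mm in diameter and 46 mm tall, loose in another pocket (one pocket is empty). Origin at the centre of its underside.
- short_vial_2: Second short vial, 24 mm in diameter and 46 mm tall, loose in another pocket. Origin at the centre of its underside.
- start_key_top (a point): Centre of the top of the round grey start key (26 mm in diameter) on the reader's top, by its right front corner as seen from the carousel: 152 mm along the analyser's +x and 55 mm along its -y. It is pressed straight down.
- start_key (a joint): Travel of the start key: 0 up, 0.006 m fully down; sprung, about 4 N pushes it fully down and it springs back when let go.
- spare_vial: Bystander: spare short vial, 24 mm in diameter and 46 mm tall, on the bench to the analyser's right. Origin under its centre.
- beaker: Bystander: glass beaker, 64 mm in diameter and 80 mm tall, on the bench to the analyser's left. Origin under its centre.
- tape_roll: Bystander: yellow roll of tape lying flat, 80 mm in diameter and 24 mm high, on the bench. Origin under its centre.
- reagent_jar: Bystander: amber jar, 56 mm in diameter and 75 mm tall, on the bench. Origin under its centre.
- wash_bottle: Bystander: white bottle with a red cap, 66 mm in diameter and 170 mm tall. Origin under its centre.
- tip_box: Bystander: closed blue box 120 x 85 x 60 mm. Origin under its centre.

How it is judged:
By the outcome, as a careful person would: the job done as asked, in the order asked, and still so for the second after the job is handed in, with the robot touching nothing.
It also fails if it takes over 64 s, if anything falls off the work surface, if the arm or the gripper's body presses on something with over 40 N, if the wrist force passes 120 N, or if a joint passes its speed limit or range.

ROBOT

A 6-joint arm with a two-finger parallel gripper is mounted at the origin on the work surface. World frame = base frame: x ahead of the robot, y to its left, z up, the work surface at z = 0. Lengths are in m, angles in rad, forces in N, time in s.
With the tool pointing down it reaches from about 0.35 to 0.975 m from the base axis. Payload 4.9 kg.
Tool frame: the origin (TCP) lies on the centre line of the jaws, within the pads' length; the fingertips stand manip.tip_reach ahead of it and the grasp point (between the pads) is the TCP (manip.tip_reach is the distance from the TCP to the fingertips, in m); z points along the fingers, y is the line along which they close (so a half turn about z gives the same grasp; the last joint's range is limited). The gripper opens to 85 mm and grips with 20 to 120 N. Pads are 22 mm wide; open, the fingers measure 114 mm over their backs; the gripper's body (76 mm by 85 mm) begins 54 mm behind the grasp point. The pads swing forward as they close: fully open they stand 13 mm farther back than shut.
Start: joints at [-1.286, 0.053, 1.613, -0, 1.476, -0.119], TCP at [0.246, -0.575, 0.25] pointing down, gripper open.
Joint ranges: [-3.01, 3.01], [-1.01, 2.22], [0.06, 2.58], [-1.02, 4.17], [0.09, 2.62], [-3.14, 3.14]. Speed limits (rad/s): [2.57, 2.57, 3.14, 3.14, 3.14, 3.14].

INTERFACE

Orientations are given as a unit quaternion [w, x, y, z].
In Python, from plant import manip gives the robot as it stands. The module is installed in compiled form; this text tells all that it offers.
- The arm moves only by the tool move_arm, never from a script. Its argument "rows" is a list of rows, each a list of 7 numbers: the shift along the tool's x, y, z in cm, then the turn, a rotation vector about the tool's x, y, z in degrees, then the opening, from -1 (shut) to 1 (fully open). In form: [[tx, ty, tz, ax, ay, az, jaw], ...]. A call has 1 to 20 rows; each row shifts and turns the commanded pose from where the row before left it, along the tool's axes as they then stand; what a row does not reach is not made up. A row lasts 1/12 s, in which the tool goes at most 41.7 mm and 7.16 degrees, less where a joint would pass 70% of its speed; a pose out of reach is approached as far as the arm can. A call is refused whole if a number of a shift passes 4.17 or a number of a turn 7.16, either way. A call with a gripper value outside its range is refused whole. The fingers move at their own pace and stop on an object; the grip force is fixed at half the most. Time passes only in rows, so rows that do not move let the fingers close. It gives the time, the measured TCP pose, the force, the opening and the grip force at its end, in the units of the state.
- manip.state(): the state, without advancing time (a new reading comes with each control period).
- manip.grab_frame(name): name is "side" or "top"; returns a dict with "img" (384x512x3 uint8, blue, green, red), "mtx" (3x3 intrinsics, pixels), "R" (3x3) and "t" (3): a world point X has camera coordinates R X + t. Camera axes: x right, y down, z forward; pixel columns grow to the right and rows downward; lengths in m; the calibration is good to about 2 mm. A picture is of the moment at which its call begins. There is no depth.
- manip.job_done(): hands the job in; it is judged then, once.
The state is a dict: "time": time; "joint_pos": joint angles; "joint_vel": joint speeds; "joint_efforts": joint torques, N m; "tool_pos": TCP position; "tool_rot": TCP orientation; "contact_force": force on the tool from outside, world axes, zero at the start; "ft_torque": the same for the moment, N m; "gripper_width": opening from 0.0 (shut) to 1.0 (fully open); "grasp_force": force on a finger pad.
Only numpy, scipy, OpenCV 4.12 (cv2) and the standard library are available. Lean on these libraries where they do the work, as an engineer would, in place of code of your own. Each camera call takes 0.05 s, during which the arm holds its last target. There are 200 camera calls.

## Working session

There is one attempt and no reset: what is moved stays moved. The work goes in short steps, Python scripts to look and compute and a tool call to move; the robot and the scene stay as the last step left them, time stands still between calls to the robot, and variables do not carry over. Pictures are saved under pics/ and viewed, at most 10 in all, crops included, and the job is handed in when it is done.

Besides the shell and the picture viewer there is one more tool, called after ">>>" in YAML: its name, and indented under it one key for each argument. move_arm: Moves the arm, as the interface text tells. Its arguments: {"type":"object","properties":{"rows":{"type":"array","items":{"type":"array","items":{"type":"number"}}}},"required":["rows"]}

```bash
mkdir -p pics
python3 - <<'E'
from plant import manip
import cv2,numpy as np,json
print(manip.state(), manip.tip_reach)
for n in("top","side"):
    f=manip.grab_frame(n); cv2.imwrite(f"pics/{n}0.png",f["img"]); np.savez(f"{n}.npz",**f)
    print(n,f["mtx"].tolist(),(-f["R"].T@f["t"]).round(3),f["R"].round(3).tolist())
E
```

```text
{'time': 0.0, 'joint_pos': array([-1.28598671e+00,  5.33694348e-02,  1.61427972e+00,  3.33036544e-05,
        1.47595983e+00, -1.18990893e-01]), 'joint_vel': array([-4.08323625e-04, -2.26400353e-03,  2.38048038e-03,  8.08247181e-05,
        1.06319899e-03,  1.48542570e-03]), 'joint_efforts': array([-3.87090504e-04, -3.93686986e+01, -3.70177853e+01, -2.86489876e-04,
        7.02702440e-03, -1.02645845e-05]), 'tool_pos': array([ 0.24542574, -0.57418032,  0.24906369]), 'tool_rot': array([-1.00607870e-03,  9.79687108e-01,  2.00529684e-01, -6.69724622e-05]), 'contact_force': array([-0.09935338, -0.72377754, -0.63200249]), 'ft_torque': array([-0.01199936, -0.01271321,  0.01363149]), 'grasp_force': 0.0, 'gripper_width': 0.997745856725942} 0.019
top [[467.5493373230331, 0.0, 256.17828226170394], [0.0, 467.5493373230331, 192.34742269633537], [0.0, 0.0, 1.0]] [ 0.407 -0.009  1.522] [[-0.027, -1.0, -0.01], [-0.995, 0.028, -0.094], [0.094, 0.007, -0.996]]
side [[364.00151069798056, 0.0, 256.84432681607274], [0.0, 364.00151069798056, 189.79491893839352], [0.0, 0.0, 1.0]] [0.061 0.471 0.799] [[-0.716, -0.699, 0.005], [-0.523, 0.531, -0.667], [0.463, -0.48, -0.745]]
```

View pics/top0.png

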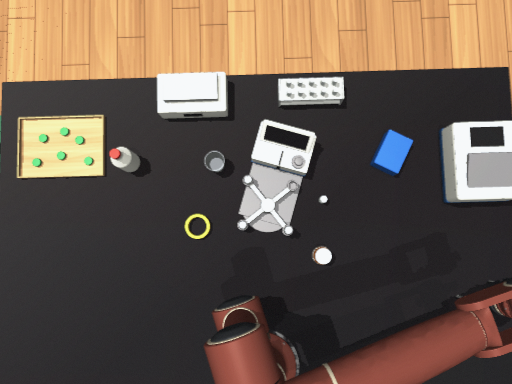

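View pics/side0.png

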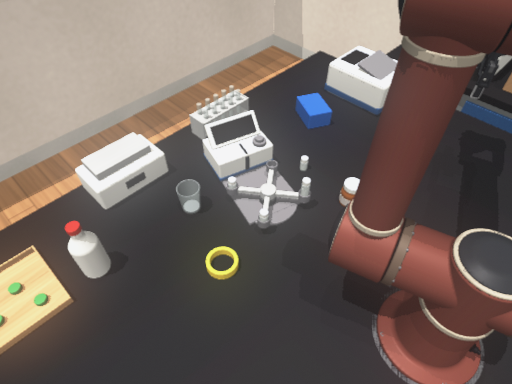

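Top: carousel hub near (268,205), reader above it at (284,147), and key at (298,160). Side: hub at (268,190), key at (259,140). I'll enlarge both.

Run:
```python
import cv2,numpy as np
t=np.load("top.npz")["img"][110:245,225:335]; s=np.load("side.npz")["img"][105:235,195:325]
a=cv2.resize(t,None,fx=3.6,fy=3.6,interpolation=cv2.INTER_CUBIC);b=cv2.resize(s,None,fx=3.0,fy=3.0,interpolation=cv2.INTER_CUBIC)
c=np.zeros((486,396+390,3),np.uint8);c[:,:396]=a;c[:390,396:]=b
cv2.imwrite("pics/zoom.png",c)
```

```text
(no output)
```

View pics/zoom.png

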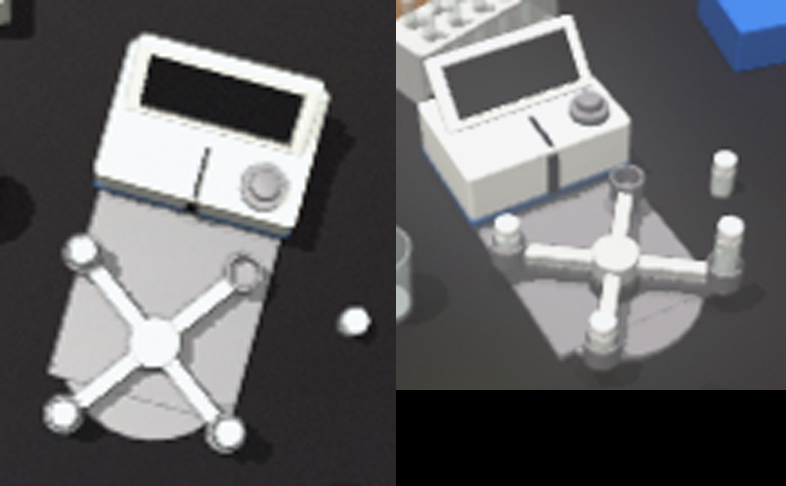

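The zoom shows the tall vial bottom right in the top view (228,432), which is rightmost in the side view (728,245). The empty pocket is top right (245,272), the short vials are on the left (81,252) and (63,412), the hub is at (155,341) and the key at (265,184).

```bash
cat > h.py <<'E'
import numpy as np,cv2
from plant import manip
def ray(f,px,z):
    d=f["R"].T@np.linalg.inv(f["mtx"])@np.array([px[0],px[1],1.]); c=-f["R"].T@f["t"]
    return c+d*(z-c[2])/d[2]
def proj(f,X):
    p=f["mtx"]@(f["R"]@np.array(X)+f["t"]); return p[:2]/p[2]
E
python3 - <<'E'
from h import *
T=np.load("top.npz");S=np.load("side.npz")
tp=lambda x,y:(x/3.6+225-.36,y/3.6+110-.36)
sp=lambda x,y:((x-396)/3+195-.33,y/3+105-.33)
pts=dict(hub=((155,341),(616,252),.058),empty=((245,272),(627,178),.058),key=((265,184),(590,103),.095),tall=((228,432),(731,226),.108),s1=((81,252),(507,224),.082),s2=((63,412),(602,323),.082),rib0=((207,150),(532,118),.086),rib1=((197,200),(552,145),.086),spare=((355,321),(724,158),.046))
P={}
for k,(a,b,z) in pts.items():
    P[k]=ray(T,tp(*a),z); Q=ray(S,sp(*b),z); print(k,P[k].round(4),Q.round(4))
h=P["hub"]
for k in P:
    d=P[k]-h; print(k,np.hypot(*d[:2]).round(4),np.degrees(np.arctan2(d[1],d[0])).round(2))
E
```

```text
hub [ 0.5071 -0.0337  0.058 ] [ 0.5028 -0.0304  0.058 ]
empty [ 0.5654 -0.1141  0.058 ] [ 0.5613 -0.1086  0.058 ]
key [ 0.6367 -0.1311  0.095 ] [ 0.6345 -0.132   0.095 ]
tall [ 0.4258 -0.0917  0.108 ] [ 0.4225 -0.0891  0.108 ]
s1 [0.5841 0.0282 0.082 ] [0.5819 0.0301 0.082 ]
s2 [0.4469 0.047  0.082 ] [0.4423 0.0522 0.082 ]
rib0 [ 0.6692 -0.0829  0.086 ] [ 0.6668 -0.0832  0.086 ]
rib1 [ 0.6259 -0.0729  0.086 ] [ 0.6248 -0.0694  0.086 ]
spare [ 0.5207 -0.21    0.046 ] [ 0.5195 -0.2077  0.046 ]
hub 0.0 0.0
empty 0.0993 -54.08
key 0.1621 -36.96
tall 0.0999 -144.53
s1 0.0987 38.81
s2 0.1007 126.72
rib0 0.1694 -16.9
rib1 0.125 -18.29
spare 0.1768 -85.6
```

>>> move_arm:
  rows:
    - [2.4, -1.83, 0, 0, 0, 0, -1]
    - [2.4, -1.83, 0, 0, 0, 0, -1]
    - [2.4, -1.83, 0, 0, 0, 0, -1]
    - [2.4, -1.83, 0, 0, 0, 0, -1]
    - [2.4, -1.83, 0, 0, 0, 0, -1]
    - [2.4, -1.83, 0, 0, 0, 0, -1]
    - [2.4, -1.83, 0, 0, 0, 0, -1]
    - [2.4, -1.83, 0, 0, 0, 0, -1]
    - [2.4, -1.83, 0, 0, 0, 0, -1]
    - [2.4, -1.83, 0, 0, 0, 0, -1]
    - [2.4, -1.83, 0, 0, 0, 0, -1]
    - [2.4, -1.83, 0, 0, 0, 0, -1]
    - [2.4, -1.83, 0, 0, 0, 0, -1]
    - [2.4, -1.83, 0, 0, 0, 0, -1]
    - [2.4, -1.83, 0, 0, 0, 0, -1]
    - [2.4, -1.83, 0, 0, 0, 0, -1]
    - [2.4, -1.83, 0, 0, 0, 0, -1]
    - [2.4, -1.83, 0, 0, 0, 0, -1]

```text
time: 1.6
tool_pos: [0.5136, -0.1005, 0.2498]
tool_rot: [-0.0, 0.98, 0.201, -0.0]
contact_force: [0.5, 0.4, -0.8]
gripper_width: -0.002
grasp_force: 0.0
```

>>> move_arm:
  rows:
    - [0, 0, 0, 0, 0, 7, -1]
    - [0, 0, 0, 0, 0, 7, -1]
    - [0, 0, 0, 0, 0, 7, -1]
    - [0, 0, 0, 0, 0, 7, -1]
    - [0, 0, 0, 0, 0, 7, -1]
    - [0, 0, 0, 0, 0, 7, -1]
    - [0, 0, 0, 0, 0, 7, -1]
    - [0, 0, 0, 0, 0, 7, -1]
    - [0, 0, 0, 0, 0, 7, -1]
    - [0, 0, 0, 0, 0, 7, -1]
    - [0, 0, 0, 0, 0, 7, -1]
    - [0, 0, 0, 0, 0, 0, -1]
    - [0, 0, 0, 0, 0, 0, -1]
    - [0, 0, 0, 0, 0, 0, -1]

```text
time: 2.77
tool_pos: [0.5132, -0.102, 0.25]
tool_rot: [0.0, 0.892, -0.452, -0.0]
contact_force: [-0.1, 0.5, 0.6]
gripper_width: -0.005
grasp_force: 0.0
```

>>> move_arm:
  rows:
    - [0, 0, 2, 0, 0, 0, -1]
    - [0, 0, 2, 0, 0, 0, -1]
    - [0, 0, 2, 0, 0, 0, -1]
    - [0, 0, 2, 0, 0, 0, -1]
    - [0, 0, 2, 0, 0, 0, -1]
    - [0, 0, 2, 0, 0, 0, -1]
    - [0, 0, 2, 0, 0, 0, -1]
    - [0, 0, 0, 0, 0, 0, -1]
    - [0, 0, 0, 0, 0, 0, -1]

```text
time: 3.52
tool_pos: [0.5125, -0.1018, 0.1092]
tool_rot: [0.0, 0.892, -0.452, -0.001]
contact_force: [0.8, -0.9, 1.2]
gripper_width: -0.002
grasp_force: 0.0
```

Run:
```python
from h import *
o=np.zeros((480,800,3),np.uint8)
for i,n in enumerate(("top","side")):
    f=manip.grab_frame(n); x,y=((210,100) if i==0 else (190,90))
    c=f["img"][y:y+160,x:x+133].copy(); o[:,i*400:i*400+399]=cv2.resize(c,(399,480),interpolation=cv2.INTER_CUBIC)
    p=manip.state()["tool_pos"]-[0,0,.019]; q=(proj(f,p)-[x,y])*3; print(n,q)
    cv2.circle(o,(int(q[0])+i*400,int(q[1])),3,(0,0,255),-1)
cv2.imwrite("pics/z2.png",o)
```

```text
top [240.40157369 302.68194367]
side [279.14183729 223.28119495]
```

View pics/z2.png

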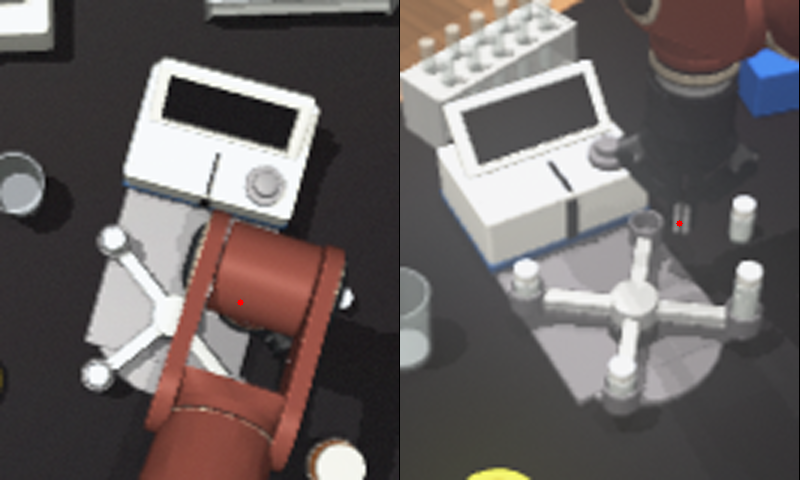

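Top view shows the arm covering part of the carousel. In the side view the tips are at (681,225), close to the projected dot. I'll go down and approach the bare arm.

>>> move_arm:
  rows:
    - [0, 0, 1.2, 0, 0, 0, -1]
    - [0, 0, 1.2, 0, 0, 0, -1]
    - [0, 0, 1.2, 0, 0, 0, -1]
    - [0, 0, 1.2, 0, 0, 0, -1]
    - [0, 0, 0, 0, 0, 0, -1]

```text
time: 4.03
tool_pos: [0.5109, -0.1012, 0.0584]
tool_rot: [0.0, 0.892, -0.453, -0.003]
contact_force: [-0.6, 0.1, -0.8]
gripper_width: -0.004
grasp_force: 0.0
```

>>> move_arm:
  rows:
    - [0, -0.3, 0, 0, 0, 0, -1]
    - [0, -0.3, 0, 0, 0, 0, -1]
    - [0, -0.3, 0, 0, 0, 0, -1]
    - [0, -0.3, 0, 0, 0, 0, -1]
    - [0, -0.2, 0, 0, 0, 0, -1]
    - [0, -0.2, 0, 0, 0, 0, -1]
    - [0, 0, 0, 0, 0, 0, -1]
    - [0, 0, 0, 0, 0, 0, -1]

```text
time: 4.7
tool_pos: [0.5265, -0.0926, 0.0625]
tool_rot: [0.0, 0.892, -0.453, 0.0]
contact_force: [-0.9, 0.4, -0.5]
gripper_width: -0.0
grasp_force: 0.0
```

>>> move_arm:
  rows:
    - [0, 0, 0.2, 0, 0, 0, -1]
    - [0.15, -0.64, 0, 0, 0, -6, -1]
    - [0.15, -0.64, 0, 0, 0, -6, -1]
    - [0.15, -0.64, 0, 0, 0, -6, -1]
    - [0.15, -0.64, 0, 0, 0, -6, -1]
    - [0.15, -0.64, 0, 0, 0, -6, -1]
    - [0, 0, 0, 0, 0, 0, -1]

```text
time: 5.28
tool_pos: [0.5535, -0.0738, 0.0604]
tool_rot: [-0.0, 0.979, -0.206, 0.0]
contact_force: [0.4, -0.2, -0.0]
gripper_width: -0.005
grasp_force: 0.0
```

Run:
```python
from h import *
o=np.zeros((480,800,3),np.uint8)
for i,n in enumerate(("top","side")):
    f=manip.grab_frame(n); x,y=((210,100) if i==0 else (190,90))
    c=f["img"][y:y+160,x:x+133].copy(); o[:,i*400:i*400+399]=cv2.resize(c,(399,480),interpolation=cv2.INTER_CUBIC)
cv2.imwrite("pics/z3.png",o)
```

```text
(no output)
```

View pics/z3.png

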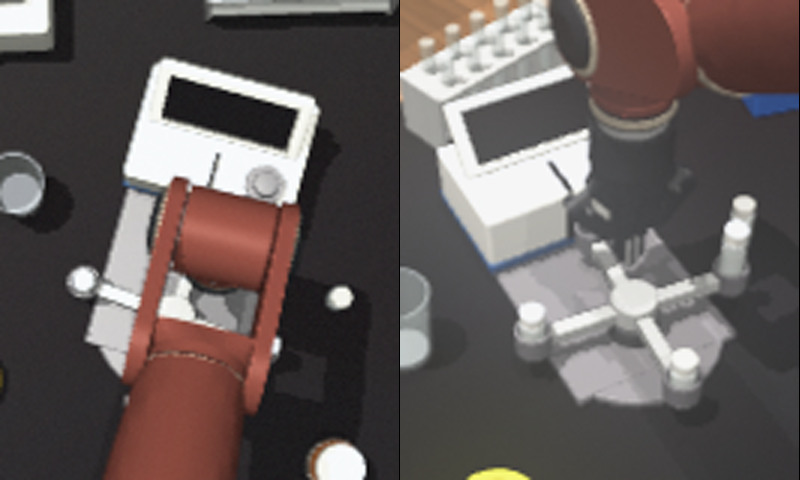

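The carousel is turning: the short-vial arm moved to (532,320) in the side view and the vials are seated. I'll continue.

>>> move_arm:
  rows:
    - [0.15, -0.64, 0, 0, 0, -6, -1]
    - [0.15, -0.64, 0, 0, 0, -6, -1]
    - [0.15, -0.64, 0, 0, 0, -6, -1]
    - [0.15, -0.64, 0, 0, 0, -6, -1]
    - [0.15, -0.64, 0, 0, 0, -6, -1]
    - [0.15, -0.64, 0, 0, 0, -6, -1]
    - [0.15, -0.64, 0, 0, 0, -6, -1]
    - [0.15, -0.64, 0, 0, 0, -6, -1]
    - [0.15, -0.64, 0, 0, 0, -6, -1]
    - [0.15, -0.64, 0, 0, 0, -6, -1]
    - [0.15, -0.64, 0, 0, 0, -6, -1]
    - [0.15, -0.64, 0, 0, 0, -6, -1]
    - [0.15, -0.64, 0, 0, 0, -6, -1]
    - [0, 0, 0, 0, 0, 0, -1]

```text
time: 6.55
tool_pos: [0.5537, 0.0055, 0.0602]
tool_rot: [-0.0, 0.89, 0.455, -0.0]
contact_force: [0.4, -0.4, -1.0]
gripper_width: 0.005
grasp_force: 0.0
```

Run:
```python
from h import *
o=np.zeros((480,800,3),np.uint8)
for i,n in enumerate(("top","side")):
    f=manip.grab_frame(n); x,y=((210,100) if i==0 else (190,90)); np.savez(n+"4.npz",**f)
    c=f["img"][y:y+160,x:x+133].copy(); o[:,i*400:i*400+399]=cv2.resize(c,(399,480),interpolation=cv2.INTER_CUBIC)
cv2.imwrite("pics/z4.png",o)
```

```text
(no output)
```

View pics/z4.png

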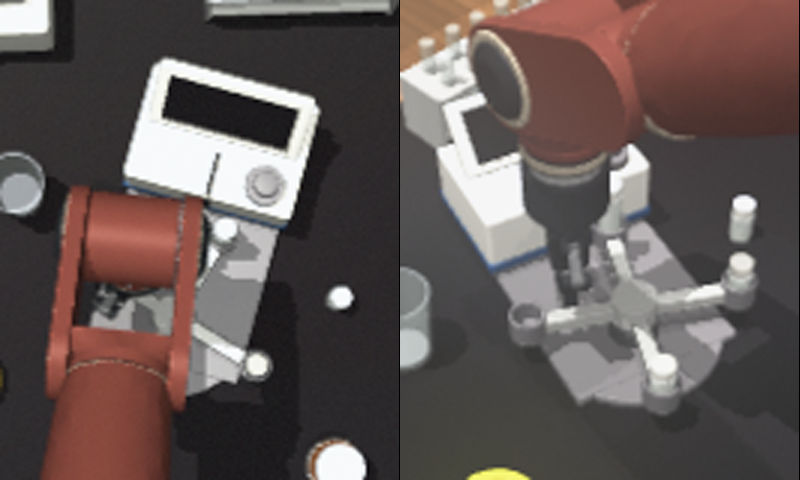

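Top: the tall cap is at (227,229) and a short cap at (257,367). Side: the empty pocket is at (527,320) and the short vials at (741,265) and (663,368). Next I'll work out the remaining angle.

Run:
```python
from h import *
T=np.load("top4.npz");S=np.load("side4.npz")
h=np.array([.5055,-.0328])
def caps(f,x,y,n):
    i=f["img"][y-12:y+13,x-12:x+13].min(2).astype(float); print(n,i.max())
tp=lambda x,y:(x/3+210-.33,y/3+100-.33); sp=lambda x,y:((x-400)/3+190-.33,y/3+90-.33)
for n,f,p,z in [("tallT",T,tp(227,229),.108),("shortT",T,tp(257,367),.082),("emptyS",S,sp(527,313),.058),("sh1S",S,sp(741,263),.082),("sh2S",S,sp(663,366),.082),("hubS",S,sp(632,295),.058)]:
    P=ray(f,p,z); d=P[:2]-h; print(n,P.round(4),np.hypot(*d).round(4),np.degrees(np.arctan2(d[1],d[0])).round(1))
# head axis: front-left / corners of white top, initial frame
T0=np.load("top.npz")["img"][110:180,240:325]
m=(cv2.cvtColor(T0,cv2.COLOR_BGR2GRAY)>150).astype(np.uint8); m=cv2.morphologyEx(m,cv2.MORPH_CLOSE,np.ones((9,9)))
m=cv2.morphologyEx(m,cv2.MORPH_OPEN,np.ones((21,21)))
c=max(cv2.findContours(m,0,1)[0],key=cv2.contourArea); b=cv2.boxPoints(cv2.minAreaRect(c))+[240,110]
print(b.round(1).tolist(), [ray(T,q,.085)[:2].round(4).tolist() for q in b])
```

```text
tallT [ 0.5888 -0.0891  0.108 ] 0.1005 -34.0
shortT [ 0.4489 -0.1166  0.082 ] 0.1011 -124.1
emptyS [0.5588 0.052  0.058 ] 0.1001 57.8
sh1S [ 0.4482 -0.1122  0.082 ] 0.0979 -125.8
sh2S [0.4187 0.026  0.082 ] 0.1049 145.9
hubS [ 0.5064 -0.0303  0.058 ] 0.0026 70.1
[[251.0, 143.0], [307.0, 143.0], [307.0, 179.0], [251.0, 179.0]] [[0.6984, 0.0132], [0.6934, -0.1612], [0.5805, -0.157], [0.5854, 0.0161]]
```

>>> move_arm:
  rows:
    - [0.15, -0.64, 0, 0, 0, -6, -1]
    - [0.15, -0.64, 0, 0, 0, -6, -1]
    - [0, 0, 0, 0, 0, 0, -1]
    - [0, 0, 0, 0, 0, 0, -1]

```text
time: 6.98
tool_pos: [0.5451, 0.0142, 0.0601]
tool_rot: [-0.0, 0.839, 0.544, -0.0]
contact_force: [0.4, 0.1, 0.0]
gripper_width: -0.004
grasp_force: 0.0
```

Run:
```python
from h import *
for n,(x0,y0,x1,y1) in (("top",(245,150,312,182)),("side",(200,120,275,185))):
    f=np.load(n+".npz"); im=f["img"][y0:y1,x0:x1]; hsv=cv2.cvtColor(im,cv2.COLOR_BGR2HSV)
    m=(hsv[...,0]>95)&(hsv[...,0]<130)&(hsv[...,1]>90); ys,xs=np.nonzero(m)
    W=np.array([ray(f,(x+x0,y+y0),.004)[:2] for x,y in zip(xs,ys)]).astype(np.float32)
    if len(W)<5: print(n,len(W));continue
    v=cv2.fitLine(W,cv2.DIST_HUBER,0,.001,.001).ravel(); 
    nrm=np.array([-v[1],v[0]]); nrm*=np.sign(nrm[0]); print(n,len(W),v,"yaw",np.degrees(np.arctan2(nrm[1],nrm[0])),"dist hub",nrm@(v[2:]-[.5055,-.0328]), W.min(0),W.max(0))
f=manip.grab_frame("top");np.savez("top5.npz",**f);s=manip.grab_frame("side");np.savez("side5.npz",**s)
im=f["img"][140:210,255:325]
im2=s["img"][130:200,225:295]
o=np.hstack([cv2.resize(i,(398,398),interpolation=cv2.INTER_CUBIC) for i in(im,im2)]);cv2.imwrite("pics/z5.png",o)
```

```text
top 22 [ 0.29565474  0.95529485  0.6268944  -0.07295674] yaw -17.196802 dist hub 0.1278399895480601 [ 0.60042256 -0.15928957] [0.654913   0.01601897]
side 3
```

View pics/z5.png

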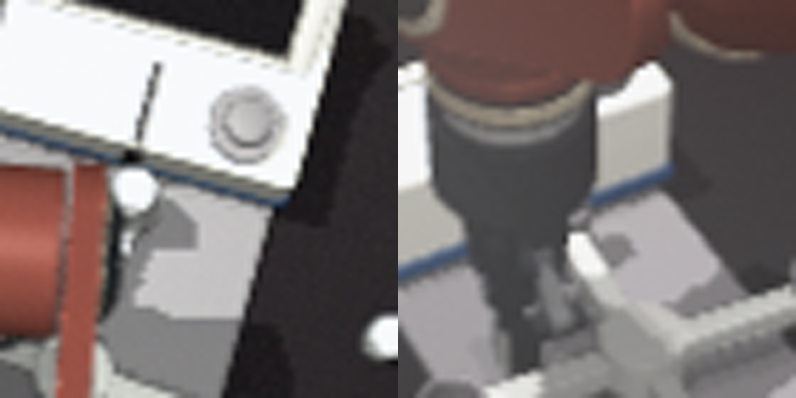

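Tall cap is now at (135,190) in the left crop, just right of the slit (130,156). A few degrees remain.

```bash
cat > m.py <<'E'
from h import *
def blob(f,px,r,lo):
    x,y=np.round(px).astype(int); im=f["img"][y-r:y+r+1,x-r:x+r+1]; g=cv2.resize(cv2.cvtColor(im,cv2.COLOR_BGR2GRAY),None,fx=8,fy=8,interpolation=cv2.INTER_CUBIC)
    n,l,s,c=cv2.connectedComponentsWithStats((g>lo).astype(np.uint8)); k=l[g.shape[0]//2,g.shape[1]//2]
    return (c[k]+.5)/8-.5+[x-r,y-r], s[k][2:]/8
E
python3 - <<'E'
from m import *
f=np.load("top5.npz"); h=np.array([.5055,-.0328])
for lo in(180,200,220):
    q,s=blob(f,(278.6,173.4),6,lo); P=ray(f,q,.108);d=P[:2]-h;print(lo,q.round(2),s,P.round(4),np.hypot(*d).round(4),np.degrees(np.arctan2(d[1],d[0])).round(2))
x=f["img"][148:172,272:290]; g=cv2.cvtColor(x,cv2.COLOR_BGR2GRAY)
for r in range(24):
    w=np.clip(200-g[r].astype(float),0,None); 
    if w.sum()>20 and (w>0).sum()<8:
        px=((w*np.arange(18)).sum()/w.sum()+272,148+r);P=ray(f,px,.086)[:2]-h;print(np.round(px,1),np.hypot(*P).round(4),np.degrees(np.arctan2(P[1],P[0])).round(2))
print(g[18:24])
E
```

```text
180 [278.26 172.8 ] [  8.125   7.75  361.625] [ 0.5992 -0.0678  0.108 ] 0.1 -20.5
200 [278.29 172.74] [  7.5    7.   318.25] [ 0.5994 -0.0679  0.108 ] 0.1003 -20.51
220 [278.31 172.7 ] [  7.      6.5   278.875] [ 0.5995 -0.068   0.108 ] 0.1004 -20.52
[282.1 151. ] 0.1721 -16.87
[282. 152.] 0.169 -17.07
[281.8 153. ] 0.1658 -17.15
[281.3 154. ] 0.1623 -16.89
[281.2 155. ] 0.1593 -17.13
[281. 156.] 0.156 -17.19
[280.8 157. ] 0.1528 -17.27
[280.2 158. ] 0.1493 -16.89
[280.1 159. ] 0.1462 -17.09
[279.9 160. ] 0.143 -17.16
[279.4 161. ] 0.1396 -16.91
[279.2 162. ] 0.1364 -17.02
[279. 163.] 0.1332 -17.18
[275.3 164. ] 0.1275 -12.52
[274.3 165. ] 0.1239 -11.36
[[111 113 116 116 100  59  77 101 157 221 240 244 245 248 249 249 249 249]
 [ 59  82  98  95  72  13  18  47  91 117 112 133 180 229 244 244 246 248]
 [ 73  67  68  66  39  32  34  57  95 116 118 119 119 117 121 144 189 230]
 [ 67  83 111 119 115 138 142 136 118  95 103 109 111 116 117 120 117 114]
 [ 78 106 150 176 226 249 249 249 237 130  63  71  85  96 103 111 112 116]
 [ 84  97 140 215 247 249 249 249 249 234 122 110  88  67  71  73  88 102]]
```

>>> move_arm:
  rows:
    - [0.03, -0.105, 0, 0, 0, -1, -1]
    - [0.03, -0.105, 0, 0, 0, -1, -1]
    - [0.03, -0.105, 0, 0, 0, -1, -1]
    - [0.01, -0.042, 0, 0, 0, -0.4, -1]
    - [0, 0, 0, 0, 0, 0, -1]
    - [0, 0, 0, 0, 0, 0, -1]
    - [0, 0, 0, 0, 0, 0, -1]

```text
time: 7.67
tool_pos: [0.5425, 0.0167, 0.0604]
tool_rot: [0.0, 0.822, 0.57, 0.0]
contact_force: [0.8, 0.1, -0.0]
gripper_width: -0.003
grasp_force: 0.5
```

```bash
cat > look.py <<'E'
from m import *
f=manip.grab_frame("top");np.savez("last.npz",**f); h=np.array([.5055,-.0328])
for lo in(180,220):
    q,s=blob(f,(277,172.4),6,lo); P=ray(f,q,.108);d=P[:2]-h;print(lo,q.round(2),s,P.round(4),np.hypot(*d).round(4),np.degrees(np.arctan2(d[1],d[0])).round(2))
E
python3 look.py
```

```text
180 [277.29 172.42] [  8.      6.75  341.875] [ 0.6005 -0.0649  0.108 ] 0.1002 -18.68
220 [277.29 172.38] [  6.875   5.875 262.375] [ 0.6006 -0.0649  0.108 ] 0.1004 -18.66
```

>>> move_arm:
  rows:
    - [0, 0.5, 0, 0, 0, 0, -1]
    - [0, 0.5, 0, 0, 0, 0, -1]
    - [0, 0, 0, 0, 0, 0, -1]
    - [0, 0, -3, 0, 0, 0, -1]
    - [0, 0, -3, 0, 0, 0, -1]
    - [0, 0, -3, 0, 0, 0, -1]
    - [0, 0, -3, 0, 0, 0, -1]
    - [3, 0, 0, 0, 0, 0, -1]
    - [3, 0, 0, 0, 0, 0, -1]
    - [3, 0, 0, 0, 0, 0, -1]
    - [3, 0, 0, 0, 0, 0, -1]
    - [3, 0, 0, 0, 0, 0, -1]
    - [0, 0, 0, 0, 0, 0, -1]
    - [0, 0, 0, 0, 0, 0, -1]

```text
time: 8.88
tool_pos: [0.6043, 0.155, 0.1799]
tool_rot: [-0.0, 0.821, 0.571, -0.0]
contact_force: [-0.1, 0.2, -0.7]
gripper_width: 0.003
grasp_force: 0.0
```

```bash
python3 look.py
python3 - <<'E'
import numpy as np,cv2
f=np.load("last.npz"); from plant import manip
s=manip.grab_frame("side");np.savez("sideL.npz",**s)
o=np.hstack([cv2.resize(i,(399,399),interpolation=cv2.INTER_CUBIC) for i in(f["img"][130:250,220:340],s["img"][110:240,195:325])]);cv2.imwrite("pics/z6.png",o)
E
```

```text
180 [275.9  172.24] [ 10.75   8.75 449.25] [ 0.6012 -0.0607  0.108 ] 0.0996 -16.26
220 [277.27 172.38] [  7.      5.875 262.375] [ 0.6006 -0.0649  0.108 ] 0.1003 -18.64
```

View pics/z6.png

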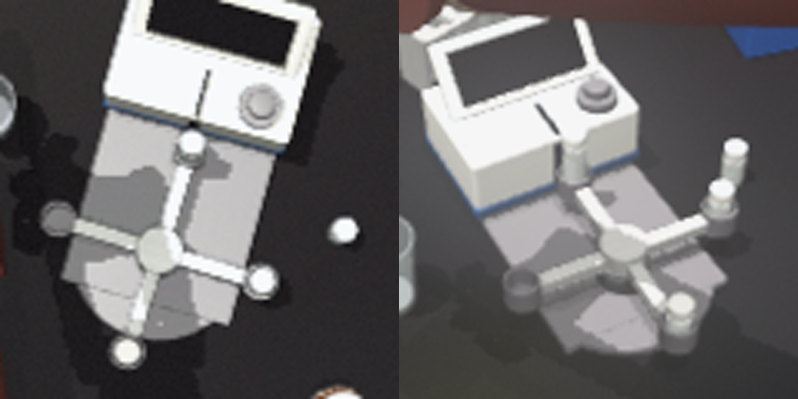

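Clear view: the tall cap at (191,147) stands at the slit and every vial is seated. The other pockets are at (58,219), (263,281) and (128,352), and the hub is at (159,250).

Run:
```python
from m import *
f=np.load("last.npz"); k=399/120
tp=lambda x,y:((x+.5)/k-.5+220,(y+.5)/k-.5+130)
def hough(px,rr):
    x,y=np.round(px).astype(int);g=cv2.resize(cv2.cvtColor(f["img"][y-9:y+10,x-9:x+10],cv2.COLOR_BGR2GRAY),None,fx=8,fy=8,interpolation=cv2.INTER_CUBIC)
    c=cv2.HoughCircles(g,cv2.HOUGH_GRADIENT,1,200,param1=120,param2=8,minRadius=int(rr*8*.85),maxRadius=int(rr*8*1.15))
    return None if c is None else ((c[0,0,:2]+.5)/8-.5+[x-9,y-9],c[0,0,2]/8)
P={}
for n,p,z,R in [("tall",(191,147),.108,.012),("opp",(128,352),.082,.012),("right",(263,281),.082,.012),("empty",(58,219),.058,.017),("hub",(159,250),.058,.022)]:
    r=hough(tp(*p),R*467.5/(1.522-z)); print(n,np.round(tp(*p),2),r); 
    P[n]=[ray(f,q,z)[:2] for q in ([tp(*p)]+([r[0]] if r else []))]
    print([q.round(4).tolist() for q in P[n]])
a=lambda v:np.degrees(np.arctan2(v[1],v[0]))
for i in(0,-1):
    print("tall-opp",a(P["tall"][i]-P["opp"][i]),"emp-right -90",a(P["empty"][i]-P["right"][i])-90, "tall-hub",a(P["tall"][i]-np.array([.5055,-.0328])),"mid",(P["tall"][i]+P["opp"][i])/2,(P["empty"][i]+P["right"][i])/2)
for lo in (150,170,190): 
    q,s=blob(f,tp(263,281),6,lo);print(q,s[:2],ray(f,q,.082)); q,s=blob(f,tp(128,352),6,lo);print(q,s[:2],ray(f,q,.082))
```

```text
tall [277.09 173.86] (array([277.25, 172.75]), np.float32(3.85))
[[0.5961, -0.0642], [0.5995, -0.0648]]
opp [258.15 235.52] (array([257.875, 235.25 ]), np.float32(3.5625))
[[0.4106, -0.0012], [0.4115, -0.0004]]
right [298.75 214.16] (array([298.5 , 213.75]), np.float32(3.7375))
[[0.4727, -0.1279], [0.474, -0.1272]]
empty [237.09 195.52] (array([237.625, 195.125]), np.float32(5.45))
[[0.5377, 0.0617], [0.5389, 0.06]]
hub [267.47 204.84] (array([267.75, 204.25]), np.float32(6.4125))
[[0.5057, -0.0329], [0.5075, -0.0338]]
tall-opp -18.761037707757822 emp-right -90 -18.92606959842327 tall-hub -19.112266496877094 mid [ 0.50334275 -0.03268774] [ 0.50516895 -0.03309957]
tall-opp -18.90299965133572 emp-right -90 -19.12465433803807 tall-hub -18.78694568701084 mid [ 0.50545831 -0.03257324] [ 0.50640479 -0.03358992]
[297.61216153 213.94456116] [10.125 11.875] [ 0.4734313  -0.12441877  0.082     ]
[257.77651515 235.23977273] [8.125 7.75 ] [ 4.11497028e-01 -8.30277751e-05  8.20000000e-02]
[298.47366859 213.83777137] [7.875 7.75 ] [ 0.47368718 -0.12707864  0.082     ]
[257.80013431 235.24988422] [7.625 7.25 ] [ 4.11464203e-01 -1.54600378e-04  8.20000000e-02]
[298.47828749 213.86275433] [7.5 7.5] [ 0.47360994 -0.12709011  0.082     ]
[257.82950123 235.2518179 ] [7.25  6.875] [ 4.11455870e-01 -2.44475973e-04  8.20000000e-02]
```

The carousel stands at -18.9°, against the analyser axis at -17.1°. It needs 1.8° more, so I'll go back to contact and push.

>>> move_arm:
  rows:
    - [-3, 0, 0, 0, 0, 0, -1]
    - [-3, 0, 0, 0, 0, 0, -1]
    - [-3, 0, 0, 0, 0, 0, -1]
    - [-3, 0, 0, 0, 0, 0, -1]
    - [-3, 0, 0, 0, 0, 0, -1]
    - [0, 0, 0, 0, 0, 0, -1]
    - [0, 0, 3, 0, 0, 0, -1]
    - [0, 0, 3, 0, 0, 0, -1]
    - [0, 0, 3, 0, 0, 0, -1]
    - [0, 0, 3, 0, 0, 0, -1]
    - [0, 0, 0, 0, 0, 0, -1]
    - [0, -0.3, 0, 0, 0, 0, -1]
    - [0, -0.3, 0, 0, 0, 0, -1]
    - [0, -0.2, 0, 0, 0, 0, -1]
    - [0, -0.1, 0, 0, 0, 0, -1]
    - [0, -0.1, 0, 0, 0, 0, -1]
    - [0, 0, 0, 0, 0, 0, -1]

```text
time: 10.4
tool_pos: [0.543, 0.0168, 0.0616]
tool_rot: [0.001, 0.821, 0.57, 0.001]
contact_force: [0.5, -0.4, -0.3]
gripper_width: 0.001
grasp_force: 0.0
```

>>> move_arm:
  rows:
    - [0.02, -0.06, 0, 0, 0, -0.6, -1]
    - [0.02, -0.06, 0, 0, 0, -0.6, -1]
    - [0.02, -0.07, 0, 0, 0, -0.6, -1]
    - [0, 0, 0, 0, 0, 0, -1]
    - [0, 0, 0, 0, 0, 0, -1]
    - [0, 0, 0, 0, 0, 0, -1]

```text
time: 10.9
tool_pos: [0.5413, 0.0179, 0.0607]
tool_rot: [0.0, 0.812, 0.583, 0.0]
contact_force: [1.5, -0.3, 1.9]
gripper_width: -0.0
grasp_force: 1.0
```

>>> move_arm:
  rows:
    - [0, 0.5, 0, 0, 0, 0, -1]
    - [0, 0.5, 0, 0, 0, 0, -1]
    - [0, 0, 0, 0, 0, 0, -1]
    - [0, 0, -3, 0, 0, 0, -1]
    - [0, 0, -3, 0, 0, 0, -1]
    - [0, 0, -3, 0, 0, 0, -1]
    - [0, 0, -3, 0, 0, 0, -1]
    - [3, 0, 0, 0, 0, 0, -1]
    - [3, 0, 0, 0, 0, 0, -1]
    - [3, 0, 0, 0, 0, 0, -1]
    - [3, 0, 0, 0, 0, 0, -1]
    - [3, 0, 0, 0, 0, 0, -1]
    - [0, 0, 0, 0, 0, 0, -1]
    - [0, 0, 0, 0, 0, 0, -1]

```text
time: 12.07
tool_pos: [0.5981, 0.158, 0.1795]
tool_rot: [-0.0, 0.812, 0.584, -0.001]
contact_force: [-0.8, -0.3, 0.1]
gripper_width: -0.001
grasp_force: 0.0
```

```bash
python3 look.py
cat > chk.py <<'E'
from m import *
f=np.load("last.npz")
def hough(px,rr):
    x,y=np.round(px).astype(int);g=cv2.resize(cv2.cvtColor(f["img"][y-9:y+10,x-9:x+10],cv2.COLOR_BGR2GRAY),None,fx=8,fy=8,interpolation=cv2.INTER_CUBIC)
    c=cv2.HoughCircles(g,cv2.HOUGH_GRADIENT,1,200,param1=120,param2=8,minRadius=int(rr*8*.85),maxRadius=int(rr*8*1.15))
    return (c[0,0,:2]+.5)/8-.5+[x-9,y-9]
a=lambda v:np.degrees(np.arctan2(v[1],v[0])).round(2)
H=np.array([.5055,-.0328]);P={}
for n,p,z,R in [("tall",(276,173),.108,.012),("opp",(259,235),.082,.012),("right",(299,213),.082,.012),("empty",(237,196),.058,.017)]:
    q=hough(p,R*467.5/(1.522-z));P[n]=ray(f,q,z)[:2];print(n,q,P[n].round(4),np.hypot(*(P[n]-H)).round(4),a(P[n]-H))
print(a(P["tall"]-P["opp"]),a(P["empty"]-P["right"])-90)
for n,p in(("opp",(259,235)),("right",(299,213))):
    q,s=blob(f,p,6,180);X=ray(f,q,.082)[:2];print(n,q,X.round(4),a(X-H))
E
python3 chk.py
```

```text
180 [275.91 172.06] [ 10.25   7.75 402.25] [ 0.6017 -0.0607  0.108 ] 0.1002 -16.2
220 [276.57 172.22] [  7.25    6.375 271.25 ] [ 0.6011 -0.0627  0.108 ] 0.1002 -17.39
tall [276.625 172.125] [ 0.6014 -0.0629] 0.1006 -17.43
opp [258.625 235.625] [ 0.4103 -0.0027] 0.0999 162.44
right [298.625 213.   ] [ 0.4763 -0.1276] 0.0992 -107.14Traceback (most recent call last):
  File "chk.py", line 10, in <module>
    q=hough(p,R*467.5/(1.522-z));P[n]=ray(f,q,z)[:2];print(n,q,P[n].round(4),np.hypot(*(P[n]-H)).round(4),a(P[n]-H))
  File "chk.py", line 6, in hough
    return (c[0,0,:2]+.5)/8-.5+[x-9,y-9]
            ~^^^^^^^^
TypeError: 'NoneType' object is not subscriptable
```

The tall vial is now at -17.4° against the axis at -17.1°, about 0.5 mm off, which is good. Next, the key at (0.635, -0.130).

>>> move_arm:
  rows:
    - [0, 0, -3, 0, 0, 0, -1]
    - [-2.61, 1.26, 0, 0, 0, 0, -1]
    - [-2.61, 1.26, 0, 0, 0, 0, -1]
    - [-2.61, 1.26, 0, 0, 0, 0, -1]
    - [-2.61, 1.26, 0, 0, 0, 0, -1]
    - [-2.61, 1.26, 0, 0, 0, 0, -1]
    - [-2.61, 1.26, 0, 0, 0, 0, -1]
    - [-2.61, 1.26, 0, 0, 0, 0, -1]
    - [-2.61, 1.26, 0, 0, 0, 0, -1]
    - [-2.61, 1.26, 0, 0, 0, 0, -1]
    - [-2.61, 1.26, 0, 0, 0, 0, -1]
    - [0, 0, 0, 0, 0, 0, -1]
    - [0, 0, 3, 0, 0, 0, -1]
    - [0, 0, 3, 0, 0, 0, -1]
    - [0, 0, 1, 0, 0, 0, -1]
    - [0, 0, 0, 0, 0, 0, -1]
    - [0, 0, 0, 0, 0, 0, -1]

```text
time: 13.53
tool_pos: [0.6335, -0.1308, 0.14]
tool_rot: [-0.001, 0.813, 0.583, -0.0]
contact_force: [0.1, -0.3, 0.9]
gripper_width: 0.005
grasp_force: 0.0
```

Run:
```python
from h import *
s=manip.grab_frame("side"); c=s["img"][100:200,195:328]
o=cv2.resize(c,(798,600),interpolation=cv2.INTER_CUBIC); p=manip.state()["tool_pos"]; print(p)
for X,col in((p-[0,0,.019],(0,0,255)),([.635,-.1305,.095],(0,255,0)),([.6011,-.0622,.108],(255,0,0))):
    q=(proj(s,X)-[195,100])*6; cv2.circle(o,tuple(q.astype(int)),3,col,-1)
cv2.imwrite("pics/z7.png",o)
```

```text
[ 0.63458449 -0.13099316  0.14170784]
```

View pics/z7.png

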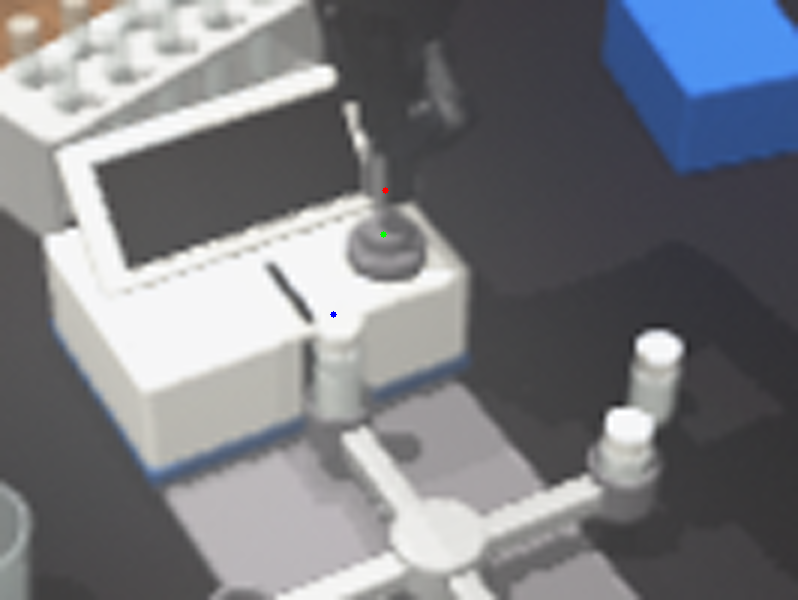

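The tips at (383,195) are over the key top at (385,235), and the vial stands in front of the slit at (337,370). I'll press now.

>>> move_arm:
  rows:
    - [0, 0, 1, 0, 0, 0, -1]
    - [0, 0, 1, 0, 0, 0, -1]
    - [0, 0, 0.4, 0, 0, 0, -1]
    - [0, 0, 0, 0, 0, 0, -1]
    - [0, 0, 0, 0, 0, 0, -1]

```text
time: 14.0
tool_pos: [0.6358, -0.1311, 0.1199]
tool_rot: [0.002, 0.812, 0.583, 0.001]
contact_force: [-3.2, 0.8, 11.9]
gripper_width: 0.005
grasp_force: 5.9
```

>>> move_arm:
  rows:
    - [0, 0, 0.2, 0, 0, 0, -1]
    - [0, 0, 0.2, 0, 0, 0, -1]
    - [0, 0, 0, 0, 0, 0, -1]
    - [0, 0, 0, 0, 0, 0, -1]

```text
time: 14.33
tool_pos: [0.636, -0.1311, 0.1196]
tool_rot: [0.002, 0.812, 0.583, 0.001]
contact_force: [-11.9, 3.7, 27.0]
gripper_width: -0.001
grasp_force: 13.2
```

The sideways force shows a finger knuckle leaning on the slanted screen. I'll back off and turn the tool 90° so the knuckles lie along the screen.

>>> move_arm:
  rows:
    - [0, 0, -1, 0, 0, 0, -1]
    - [0, 0, -3, 0, 0, 0, -1]
    - [0, 0, -2, 0, 0, 0, -1]
    - [0, 0, 0, 0, 0, 6.9, -1]
    - [0, 0, 0, 0, 0, 6.9, -1]
    - [0, 0, 0, 0, 0, 6.9, -1]
    - [0, 0, 0, 0, 0, 6.9, -1]
    - [0, 0, 0, 0, 0, 6.9, -1]
    - [0, 0, 0, 0, 0, 6.9, -1]
    - [0, 0, 0, 0, 0, 6.9, -1]
    - [0, 0, 0, 0, 0, 6.9, -1]
    - [0, 0, 0, 0, 0, 6.9, -1]
    - [0, 0, 0, 0, 0, 6.9, -1]
    - [0, 0, 0, 0, 0, 6.9, -1]
    - [0, 0, 0, 0, 0, 6.9, -1]
    - [0, 0, 0, 0, 0, 6.9, -1]
    - [0, 0, 0, 0, 0, 0, -1]
    - [0, 0, 0, 0, 0, 0, -1]

```text
time: 15.83
tool_pos: [0.6341, -0.1305, 0.172]
tool_rot: [-0.0, 0.987, -0.158, -0.0]
contact_force: [-0.1, 0.0, -1.0]
gripper_width: 0.0
grasp_force: 0.0
```

Run:
```python
from h import *
s=manip.grab_frame("side"); c=s["img"][90:190,195:328]
o=cv2.resize(c,(798,600),interpolation=cv2.INTER_CUBIC); p=manip.state()["tool_pos"]; print(p)
q=(proj(s,p-[0,0,.019])-[195,90])*6; cv2.circle(o,tuple(q.astype(int)),3,(0,0,255),-1)
cv2.imwrite("pics/z8.png",o)
```

```text
[ 0.63407213 -0.13060589  0.17203801]
```

View pics/z8.png

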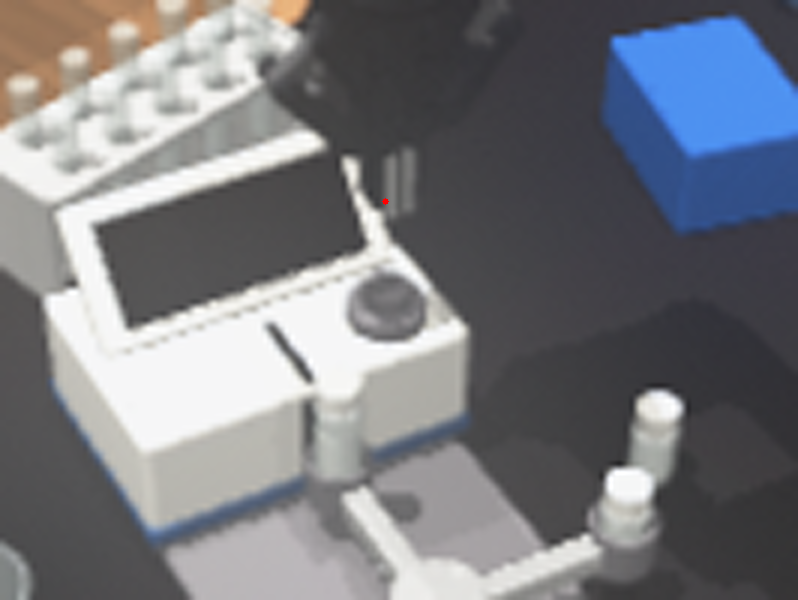

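Knuckles now lie along the screen, the tips are at (398,215) and the key top at (386,290). I'll press in small steps.

>>> move_arm:
  rows:
    - [0, 0, 1.5, 0, 0, 0, -1]
    - [0, 0, 1.5, 0, 0, 0, -1]
    - [0, 0, 1.5, 0, 0, 0, -1]
    - [0, 0, 0.5, 0, 0, 0, -1]
    - [0, 0, 0, 0, 0, 0, -1]
    - [0, 0, 0, 0, 0, 0, -1]

```text
time: 16.38
tool_pos: [0.6332, -0.1304, 0.121]
tool_rot: [-0.0, 0.987, -0.159, -0.002]
contact_force: [-2.7, 1.0, 3.2]
gripper_width: 0.0
grasp_force: 1.7
```

>>> move_arm:
  rows:
    - [0, 0, 0.2, 0, 0, 0, -1]
    - [0, 0, 0.2, 0, 0, 0, -1]
    - [0, 0, 0.2, 0, 0, 0, -1]
    - [0, 0, 0, 0, 0, 0, -1]
    - [0, 0, 0, 0, 0, 0, -1]

```text
time: 16.8
tool_pos: [0.6338, -0.1306, 0.1197]
tool_rot: [0.0, 0.987, -0.159, -0.001]
contact_force: [-11.4, 3.3, 20.2]
gripper_width: -0.003
grasp_force: 10.0
```

>>> move_arm:
  rows:
    - [0, 0, 0.2, 0, 0, 0, -1]
    - [0, 0, 0.2, 0, 0, 0, -1]
    - [0, 0, 0, 0, 0, 0, -1]
    - [0, 0, 0, 0, 0, 0, -1]

```text
time: 17.13
tool_pos: [0.6339, -0.1306, 0.1194]
tool_rot: [0.0, 0.987, -0.159, -0.001]
contact_force: [-20.8, 6.2, 35.4]
gripper_width: -0.006
grasp_force: 17.4
```

Run:
```python
from h import *
s=manip.grab_frame("side"); np.savez("sp.npz",**s)
```

>>> move_arm:
  rows:
    - [0, 0, -0.8, 0, 0, 0, -1]
    - [0, 0, 0, 0, 0, 0, -1]
    - [0, 0, 0, 0, 0, 0, -1]

```text
time: 17.43
tool_pos: [0.6352, -0.131, 0.1211]
tool_rot: [0.0, 0.987, -0.16, 0.002]
contact_force: [2.3, -0.9, 3.0]
gripper_width: 0.001
grasp_force: 1.7
```

>>> move_arm:
  rows:
    - [0, 0, -0.2, 0, 0, 0, -1]
    - [0, 0, 0, 0, 0, 0, -1]
    - [0, 0, 0, 0, 0, 0, -1]

```text
time: 17.68
tool_pos: [0.6345, -0.1308, 0.1221]
tool_rot: [0.0, 0.987, -0.16, 0.0]
contact_force: [3.0, -0.5, 3.4]
gripper_width: -0.003
grasp_force: 1.4
```

>>> move_arm:
  rows:
    - [0, 0, -0.2, 0, 0, 0, -1]
    - [0, 0, 0, 0, 0, 0, -1]
    - [0, 0, 0, 0, 0, 0, -1]

```text
time: 17.93
tool_pos: [0.6339, -0.1307, 0.1239]
tool_rot: [-0.0, 0.987, -0.16, -0.0]
contact_force: [1.5, -0.6, 1.9]
gripper_width: -0.006
grasp_force: 1.0
```

>>> move_arm:
  rows:
    - [0, 0, -0.2, 0, 0, 0, -1]
    - [0, 0, 0, 0, 0, 0, -1]
    - [0, 0, 0, 0, 0, 0, -1]

```text
time: 18.18
tool_pos: [0.6336, -0.1306, 0.1258]
tool_rot: [-0.0, 0.987, -0.16, -0.001]
contact_force: [-0.3, 0.5, 1.4]
gripper_width: 0.003
grasp_force: 0.6
```

>>> move_arm:
  rows:
    - [0, 0, -0.2, 0, 0, 0, -1]
    - [0, 0, 0, 0, 0, 0, -1]
    - [0, 0, 0, 0, 0, 0, -1]

```text
time: 18.43
tool_pos: [0.6338, -0.1306, 0.128]
tool_rot: [-0.0, 0.987, -0.16, -0.0]
contact_force: [0.1, 0.3, 0.3]
gripper_width: -0.002
grasp_force: 0.0
```

Run:
```python
from h import *
s=manip.grab_frame("side"); np.savez("su.npz",**s)
a=np.load("sp.npz")["img"]; b=s["img"]; c=np.load("side.npz")["img"]
for i in(a,b,c): print(cv2.cvtColor(i,cv2.COLOR_BGR2GRAY)[130:150,250:270])
```

```text
[[ 76  76  75  74  74  74  72  72  71  72  78  84 111 102  77  73  73  73
   73  72]
 [ 75  76  75  74  73  73  73  72  76 105 120  96 117 111  81  72  75  73
   73  72]
 [ 76  76 124 128 103  80  73  73  78 114 122  95 116 104  76  74  75  73
   74  73]
 [136 215 210 224 175  88  73  74  79 114 118  93 118 103  75  74  75  74
   74  74]
 [225 241 242 241 187  86  73  74  79 115 119  94 117 103  75  74  75  74
   74  73]
 [242 235 221 210 157  95  75  74  79 115 118  94 117 103  86  80  75  76
   75  74]
 [212 188 233 242 199 103  75  75  85 116 118  95 117 103 136 141 100  75
   76  75]
 [242 242 245 238 185 121  83  75  83 116 119  95 117 110 129 179 147  89
   75  75]
 [246 246 241 201 160 127  94  79  81 116 119  94 117 117 111 154 169 133
   88  75]
 [246 246 229 153 123 114 106  93 103 122 119  95 108 109 106 123 169 172
  129  84]
 [246 246 215 119 107 106 108 106 112 116 111 104 105 103 112 120 167 183
  169 124]
 [246 246 206 109 109 106 107 109 112 112 110 107 104 113 121 120 188 213
  194 165]
 [246 246 202 106 109 109 109 109 109 109 113 117 145 160 136 109 195 221
  200 
[... 3302 characters left out ...]
 222 244
  245 242]
 [245 245 205 147 173 175 168 154 138 130 128 151 162 173 166 130 209 243
  245 245]
 [245 245 221 144 145 171 180 176 170 166 167 175 171 157 130 115 209 243
  245 245]
 [245 245 243 188 121 133 140 146 152 154 150 139 129 118 105 149 233 245
  245 245]
 [245 245 245 231 157 115 115 120 122 123 120 111 105 105 127 226 244 245
  245 245]
 [245 245 245 244 240 225 173 124 114 112 109 114 126 176 230 244 245 245
  245 243]
 [245 245 245 245 245 244 241 238 237 223 231 238 238 241 245 245 243 238
  228 213]
 [245 245 245 245 245 245 245 245 245 244 245 245 245 244 239 231 215 199
  187 178]
 [245 245 245 245 245 245 245 245 245 245 245 237 229 220 202 190 180 177
  176 176]]
```

On release the force fell from about 4 N to 0 over 6 mm, and the key cap rose in the image. So the key went fully down and came back up. I'll retreat and make a final check.

>>> move_arm:
  rows:
    - [0, 0, -3, 0, 0, 0, -1]
    - [0, 0, -3, 0, 0, 0, -1]
    - [0, 0, -3, 0, 0, 0, -1]
    - [0, 3, 0, 0, 0, 0, -1]
    - [0, 3, 0, 0, 0, 0, -1]
    - [0, 3, 0, 0, 0, 0, -1]
    - [0, 3, 0, 0, 0, 0, -1]
    - [0, 3, 0, 0, 0, 0, -1]
    - [0, 3, 0, 0, 0, 0, -1]
    - [0, 3, 0, 0, 0, 0, -1]
    - [0, 3, 0, 0, 0, 0, -1]
    - [0, 0, 0, 0, 0, 0, -1]
    - [0, 0, 0, 0, 0, 0, -1]
    - [0, 0, 0, 0, 0, 0, -1]

```text
time: 19.65
tool_pos: [0.5585, -0.3581, 0.2179]
tool_rot: [-0.0, 0.987, -0.16, -0.0]
contact_force: [-0.4, 0.0, 0.5]
gripper_width: 0.002
grasp_force: 0.0
```

```bash
python3 look.py; sed -i 's/,("empty".*017)\]/]/; s/,a(P\["empty"\].*/)/' chk.py; python3 chk.py
python3 - <<'E'
from h import *
s=manip.grab_frame("side")["img"]; print(cv2.cvtColor(s,cv2.COLOR_BGR2GRAY)[134:147,250:270:2])
f=np.load("last.npz");h=np.array([.5055,-.0328])
g=cv2.cvtColor(f["img"],cv2.COLOR_BGR2GRAY)
print(g[166:180,270:285])
E
```

```text
180 [275.93 172.08] [ 10.25   7.75 398.75] [ 0.6016 -0.0608  0.108 ] 0.1001 -16.24
220 [276.57 172.22] [  7.25    6.375 270.   ] [ 0.6011 -0.0627  0.108 ] 0.1002 -17.38
tall [276.5  172.25] [ 0.6011 -0.0625] 0.1001 -17.28
opp [258.625 235.625] [ 0.4103 -0.0027] 0.0999 162.44
right [298.25 213.25] [ 0.4755 -0.1265] 0.0983 -107.75
-17.42
opp [258.4279453 235.4641918] [ 0.4108 -0.0021] 162.02
right [298.61037053 212.96624787] [ 0.4764 -0.1276] -107.09
[[233 244 239 215 198 233 246 179  79  78]
 [244 224 210 223 186 207 238 241  80  78]
 [216 231 230 203 180 178 200 244 135  79]
 [241 244 207 181 181 180 178 218 204  79]
 [246 240 169 178 183 182 166 169 239 105]
 [246 232 160 153 186 179 136 162 240 194]
 [246 226 176 124 145 139 109 163 239 242]
 [246 217 182 128 117 113 108 176 223 245]
 [246 207 174 169 140 130 164 168 211 245]
 [246 223 147 182 172 169 173 133 211 245]
 [246 244 122 141 153 152 130 107 235 245]
 [246 246 159 116 124 121 107 129 245 245]
 [246 246 241 175 115 110 127 232 245 245]]
[[ 84 102 109 114 115 114  99  58  78 101 157 220 240 243 245]
 [ 97  85  70  86  97  93  69  12  15  46  90 116 110 131 178]
 [184 168 123  99  61  67  82  83  54  51  95 115 117 118 117]
 [186 185 184 162 123 162 205 212 164 108  74  91  99 108 112]
 [198 195 185 183 223 249 249 249 249 233 103  65  68  70  83]
 [197 183 165 222 245 249 249 249 249 242 192 125 122 111  87]
 [196 192 169 190 249 249 249 249 249 247 231 167 169 128 127]
 [185 156 150 191 247 249 249 248 249 245 216 149 187 193 184]
 [190 159 149 182 226 247 249 249 248 232 148 118 135 190 195]
 [178 132 139 143 197 229 243 244 237 182 126 114 122 150 185]
 [177 146 167 114 139 162 131 146 171 148 100 130 127 127 126]
 [186 156 143 127 112 105 106 104 102 103 101 112 125 127 127]
 [194 165 144 176 124 122 124 105  91  98  99 112 128 127 128]
 [193 184 179 177 185 194 188 143 114  85 106 128 126 127 128]]
```

```bash
python3 -c "
from plant import manip
print(manip.job_done())"
```

```text
the job is handed in; nothing more can be done
None
```

Job handed in at about 20 s: the tall vial stands within about 0.5 mm of the slit's centre line, and the start key, pressed twice because I misread the first press, went fully down and came back up; the second press peaked at about 41 N, apparently on the fingertips, just past the 40 N limit set for the arm or gripper body.

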